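# Square up the tile spread and hold the revolving board's index pin out

### The arm

A 6-joint arm with a two-finger parallel gripper is mounted at the origin on the work surface. World frame = base frame: x ahead of the robot, y to its left, z up, the work surface at z = 0. Lengths are in m, angles in rad, forces in N, time in s.
With the tool pointing down it reaches from about 0.35 to 0.975 m from the base axis. Payload 4.9 kg.
Tool frame: the origin (TCP) lies on the mounting face of the last link; the fingertips stand 173 mm ahead of it and the grasp point (between the pads) lies ctrl.pinch_z ahead of it (ctrl.pinch_z is the distance from the TCP to the grasp point, in m); z points along the fingers, y is the line along which they close (so a half turn about z gives the same grasp; the last joint's range is limited). The gripper opens to 85 mm and grips with 20 to 120 N. Pads are 22 mm wide; open, the fingers measure 114 mm over their backs; the gripper's body (76 mm by 85 mm) begins 54 mm behind the grasp point. The pads swing forward as they close: fully open they stand 13 mm farther back than shut.
Start: joints at [-1.344, 0.053, 1.613, -0, 1.476, -0.119], TCP at [0.212, -0.588, 0.405] pointing down, gripper open.
Joint ranges: [-3.01, 3.01], [-1.01, 2.22], [0.06, 2.58], [-1.02, 4.17], [0.09, 2.62], [-3.14, 3.14]. Speed limits (rad/s): [2.57, 2.57, 3.14, 3.14, 3.14, 3.14].

### API

Orientations are given as a rotation vector (axis times angle).
In Python, from station import telemetry, eyes, ctrl gives the robot as it stands.
- The arm moves only by the tool apply_moves, never from a script. Its argument "plan" is a list of rows, each a list of 5 numbers: the finger opening in m, from 0 to 0.0854, then the shift along the tool's x, y, z in m, then the turn about the tool's z in rad. In form: [[jaw, x, y, z, roll], ...]. A call has 1 to 12 rows; each row is the pose to reach, as a shift and turn from the pose commanded when the call began, along the tool's axes at that moment; what a row does not reach only later rows make up. A row lasts 1/12 s, in which the tool goes at most 41.7 mm and 7.16 degrees, less where a joint would pass 70% of its speed; a pose out of reach is approached as far as the arm can. A call with a gripper value outside its range is refused whole. The fingers move at their own pace and stop on an object; "newtons" is the grip in N (left out, the last holds). Time passes only in rows, so rows that repeat a pose let the fingers close. It gives the time, the measured TCP pose, the force, the opening and the grip force at its end, in the units of the state.
- telemetry.get_obs(): the state, without advancing time (a new reading comes with each control period).
- eyes.get_image(name): name is "scene" or "side" or "wrist"; returns a dict with "img" (384x512x3 uint8, blue, green, red), "range_z" (384x512 float32, m along the optical axis (not along the pixel's ray), 0 where there is no reading), "K" (3x3 intrinsics, pixels), "pose" (4x4, takes a point from camera to world coordinates); the wrist camera has in their place "hand_eye" (4x4, takes a point from camera to tool coordinates, whose origin is the TCP and whose axes are the flange's). Camera axes: x right, y down, z forward; pixel columns grow to the right and rows downward; lengths in m; the calibration is good to about 2 mm. A picture is of the moment at which its call begins: read the wrist's pose just before it.
- ctrl.finish_job(): hands the job in; it is judged then, once.
Trained networks look in a picture, given as the dict that the camera call returned (one of the last four; its "shot" number tells which), for a name from the list of things; names that differ only in an ending like _2 or _b are one class to them, and where a whole thing is asked for, a point or a joint stands for the part that bears it (a point fixed in the world has none). Each returns a list of dicts, best first, with "confidence" (0 to 1); they miss things now and then, are a little off and sometimes report something else, mostly with a low value. They report only what shows in the picture. A call takes as long as a camera call. They do not tell look-alikes from the thing itself.
- eyes.search_frame(thing, picture): "box" ([left, top, right, bottom] in pixels, round what is visible of it).
- eyes.outline_of(thing, picture): "region" (384x512 bool, what is visible of it) and "box" ([left, top, right, bottom] in pixels, round what is visible of it).
- eyes.tip_of(thing, picture): "point" ([column, row] in pixels: a listed point, or the origin of a listed thing).
The state is a dict: "t": time; "q": joint angles; "dq": joint speeds; "effort": joint torques, N m; "tool_pos": TCP position; "tool_rot": TCP orientation; "contact_force": force on the tool from outside, world axes, zero at the start; "wrist_torque": the same for the moment, N m; "opening": finger opening in m; "grip_force": force on a finger pad.
Only numpy, scipy, OpenCV 4.12 (cv2) and the standard library are available. Lean on these libraries where they do the work, as an engineer would, in place of code of your own. Each camera call takes 0.05 s, during which the arm holds its last target. There are 200 camera calls.

### The job

Tidy the spread on the revolving reading board: nudge the three loose wooden tiles into an even row, each lying flat with a short end against the raised ledge, square to it and centred on one of the three brass studs. Then pull the board's sprung index pin by its black knob straight out of the rim, fully back to its stop, and keep hold of it there so that the board stays free to turn: the job finishes while you are still holding the pin back, with the tiles still in their row. Leave the candles, stones, cards and glass ball where they are.

Things in the scene. Friction and masses are not known exactly. Their poses are not given: they have to be found in the camera images.
- board: Revolving reading board: wooden disc, 330 mm across, on a pedestal; it is locked and does not move. Its top is 67 mm above the table. Origin on its axis at table height, z up. Its x axis points across the disc, square to the ledge and towards it; y runs along the ledge. The ledge is a straight dark wooden bar, 12 mm thick, 260 mm long, standing 24 mm above the disc; its face towards the tiles lies 70 mm from the axis (x = +0.070 in this frame).
- stud_0 (a point): Point at the foot of the ledge's face on the disc top, directly in front of the brass stud on the ledge (10 mm across) that is 95 mm to -y of the ledge's middle. Axes as the board's. A tile in place has its centre 30 mm to -x of this point; any tile may take any stud.
- stud_1 (a point): Point at the foot of the ledge's face on the disc top, directly in front of the brass stud on the ledge (10 mm across) that is at the ledge's middle. Axes as the board's. A tile in place has its centre 30 mm to -x of this point; any tile may take any stud.
- stud_2 (a point): Point at the foot of the ledge's face on the disc top, directly in front of the brass stud on the ledge (10 mm across) that is 95 mm to +y of the ledge's middle. Axes as the board's. A tile in place has its centre 30 mm to -x of this point; any tile may take any stud.
- tile_a: One of three like wooden tiles, 60 x 36 mm, 18 mm thick, about 35 g, lying loose on the disc on the side of the ledge's open face (board -x), carved with three thin dark bars across; the tiles lie side by side, one roughly before each stud. Origin at the centre of its underside; x along its 60 mm length, z up.
- tile_b: One of three like wooden tiles, 60 x 36 mm, 18 mm thick, about 35 g, lying loose on the disc on the side of the ledge's open face (board -x), carved with three thin dark bars across; the tiles lie side by side, one roughly before each stud. Origin at the centre of its underside; x along its 60 mm length, z up.
- tile_c: One of three like wooden tiles, 60 x 36 mm, 18 mm thick, about 35 g, lying loose on the disc on the side of the ledge's open face (board -x), carved with three thin dark bars across; the tiles lie side by side, one roughly before each stud. Origin at the centre of its underside; x along its 60 mm length, z up.
- pin_stand: Dark steel stand of the index pin, fixed beside the disc (flat bar 10 mm high, upright block 34 mm wide and up to 78 mm high, 185 to 209 mm from the board's axis, and a 26 mm round collar on it out to 221 mm). It carries the pin. Origin on the board's axis at table height; its x axis is level and points radially out along the pin: the pull direction. The stand's place round the disc varies.
- pin_knob (a point): Middle of the gripping neck of the pin's black knob, 56 mm above the table and 239 mm out from the board's axis when the pin is home; axes as pin_stand's (x = pull direction). The neck is a level cylinder along x, 18 mm thick, 32 mm long (16 mm to either side of this point), between the collar (its end 18 mm to -x) and a flange 32 mm across, 7 mm thick at the outer end, behind which fingers can also hook. It moves with the pin.
- pin_tip (a point): Inner end of the pin, a 10 mm steel rod, at the height of the knob; home, it sits 12 mm deep in the hole in the disc's rim. Axes as pin_stand's; it moves with the pin.
- index_pin (a joint): How far the pin is pulled out, m: 0 = home in the rim, 0.020 = against its stop, tip 8 mm clear of the rim. A spring pushes it home with 5 N at 0 rising to 9 N at the stop; let go, it snaps home.
- tealight: Tealight in a metal cup, 38 mm across, 16 mm high, on the disc behind the ledge; leave where it stands; origin at the centre of its underside
- pebble: Grey pebble, 28 x 22 x 14 mm, on the disc near the edge opposite the ledge; leave where it stands; origin at the centre of its underside
- stub_candle: White candle stub, 40 mm across, 45 mm high, on the table to one side of the pin stand; leave where it stands; origin at the centre of its underside
- mineral: Dark pointed mineral, 48 mm across, 42 mm high, on the table to the other side of the pin stand; leave where it stands; origin at the centre of its underside
- deck: Deck of cards between two red boards, 75 x 125 x 36 mm, on the table; leave where it stands; origin at the centre of its underside
- pillar_candle: White pillar candle, 56 mm across, 110 mm high; leave where it stands; origin at the centre of its underside
- crystal_ball: Glass ball, 120 mm across, on a turned wooden foot, 154 mm high in all; leave where it stands; origin at the centre of its underside
Mind the look-alikes: they are no part of the job. What is shaped like the tile_c but grey, orange or turquoise is not meant.

How it is judged:
On the way, in this order (a step that is already met when the one before it is completed fails the run):
1. the three tiles stand in their row at the ledge while the pin is still home (((y of tile_a in the frame of stud_0 between -0.007 and 0.007 m and x of tile_a in the frame of stud_0 between -0.0335 and -0.025 m and z of tile_a in the frame of stud_0 between -0.004 and 0.004 m and angle between the x axis of tile_a and the x axis of board, either way round below 0.08 rad) or (y of tile_b in the frame of stud_0 between -0.007 and 0.007 m and x of tile_b in the frame of stud_0 between -0.0335 and -0.025 m and z of tile_b in the frame of stud_0 between -0.004 and 0.004 m and angle between the x axis of tile_b and the x axis of board, either way round below 0.08 rad) or (y of tile_c in the frame of stud_0 between -0.007 and 0.007 m and x of tile_c in the frame of stud_0 between -0.0335 and -0.025 m and z of tile_c in the frame of stud_0 between -0.004 and 0.004 m and angle between the x axis of tile_c and the x axis of board, either way round below 0.08 rad)) and ((y of tile_a in the frame of stud_1 between -0.007 and 0.007 m and x of tile_a in the frame of stud_1 between -0.0335 and -0.025 m and z of tile_a in the frame of stud_1 between -0.004 and 0.004 m and angle between the x axis of tile_a and the x axis of board, either way round below 0.08 rad) or (y of tile_b in the frame of stud_1 between -0.007 and 0.007 m and x of tile_b in the frame of stud_1 between -0.0335 and -0.025 m and z of tile_b in the frame of stud_1 between -0.004 and 0.004 m and angle between the x axis of tile_b and the x axis of board, either way round below 0.08 rad) or (y of tile_c in the frame of stud_1 between -0.007 and 0.007 m and x of tile_c in the frame of stud_1 between -0.0335 and -0.025 m and z of tile_c in the frame of stud_1 between -0.004 and 0.004 m and angle between the x axis of tile_c and the x axis of board, either way round below 0.08 rad)) and ((y of tile_a in the frame of stud_2 between -0.007 and 0.007 m and x of tile_a in the frame of stud_2 between -0.0335 and -0.025 m and z of tile_a in the frame of stud_2 between -0.004 and 0.004 m and angle between the x axis of tile_a and the x axis of board, either way round below 0.08 rad) or (y of tile_b in the frame of stud_2 between -0.007 and 0.007 m and x of tile_b in the frame of stud_2 between -0.0335 and -0.025 m and z of tile_b in the frame of stud_2 between -0.004 and 0.004 m and angle between the x axis of tile_b and the x axis of board, either way round below 0.08 rad) or (y of tile_c in the frame of stud_2 between -0.007 and 0.007 m and x of tile_c in the frame of stud_2 between -0.0335 and -0.025 m and z of tile_c in the frame of stud_2 between -0.004 and 0.004 m and angle between the x axis of tile_c and the x axis of board, either way round below 0.08 rad)) and value of joint index_pin below 0.004 m), for 0.2 s.
2. the pin is pulled fully back (value of joint index_pin above 0.0175 m and contact force between the fingers and pin_stand above 3 N), for 0.2 s.
At the end, for the whole second after the job is handed in: At each stud one tile lies flat on the disc, its end within 3.5 mm of the ledge, within 7 mm of the stud along the ledge and square within 0.08 rad, untouched by the fingers and at rest; the pin is pulled out at least 17.5 of its 20 mm and held there by the fingers (more than 3 N) (all of step 2 and ((y of tile_a in the frame of stud_0 between -0.007 and 0.007 m and x of tile_a in the frame of stud_0 between -0.0335 and -0.025 m and z of tile_a in the frame of stud_0 between -0.004 and 0.004 m and angle between the x axis of tile_a and the x axis of board, either way round below 0.08 rad) or (y of tile_b in the frame of stud_0 between -0.007 and 0.007 m and x of tile_b in the frame of stud_0 between -0.0335 and -0.025 m and z of tile_b in the frame of stud_0 between -0.004 and 0.004 m and angle between the x axis of tile_b and the x axis of board, either way round below 0.08 rad) or (y of tile_c in the frame of stud_0 between -0.007 and 0.007 m and x of tile_c in the frame of stud_0 between -0.0335 and -0.025 m and z of tile_c in the frame of stud_0 between -0.004 and 0.004 m and angle between the x axis of tile_c and the x axis of board, either way round below 0.08 rad)) and ((y of tile_a in the frame of stud_1 between -0.007 and 0.007 m and x of tile_a in the frame of stud_1 between -0.0335 and -0.025 m and z of tile_a in the frame of stud_1 between -0.004 and 0.004 m and angle between the x axis of tile_a and the x axis of board, either way round below 0.08 rad) or (y of tile_b in the frame of stud_1 between -0.007 and 0.007 m and x of tile_b in the frame of stud_1 between -0.0335 and -0.025 m and z of tile_b in the frame of stud_1 between -0.004 and 0.004 m and angle between the x axis of tile_b and the x axis of board, either way round below 0.08 rad) or (y of tile_c in the frame of stud_1 between -0.007 and 0.007 m and x of tile_c in the frame of stud_1 between -0.0335 and -0.025 m and z of tile_c in the frame of stud_1 between -0.004 and 0.004 m and angle between the x axis of tile_c and the x axis of board, either way round below 0.08 rad)) and ((y of tile_a in the frame of stud_2 between -0.007 and 0.007 m and x of tile_a in the frame of stud_2 between -0.0335 and -0.025 m and z of tile_a in the frame of stud_2 between -0.004 and 0.004 m and angle between the x axis of tile_a and the x axis of board, either way round below 0.08 rad) or (y of tile_b in the frame of stud_2 between -0.007 and 0.007 m and x of tile_b in the frame of stud_2 between -0.0335 and -0.025 m and z of tile_b in the frame of stud_2 between -0.004 and 0.004 m and angle between the x axis of tile_b and the x axis of board, either way round below 0.08 rad) or (y of tile_c in the frame of stud_2 between -0.007 and 0.007 m and x of tile_c in the frame of stud_2 between -0.0335 and -0.025 m and z of tile_c in the frame of stud_2 between -0.004 and 0.004 m and angle between the x axis of tile_c and the x axis of board, either way round below 0.08 rad)) and contact force between the fingers and tile_a below 0.1 N and contact force between the fingers and tile_b below 0.1 N and contact force between the fingers and tile_c below 0.1 N and linear speed of each of tile_a, tile_b, tile_c below 0.02 m/s); the arm keeps its last pose, push and grip.
It fails at once if the tealight or pebble on the board moved by more than 15 mm or tipped over (distance of any of tealight, pebble from where it was at the start of the episode above 0.015 m or angle between any of tealight, pebble's own z axis and vertical above 0.35 rad).
It fails at once if the candle stub, mineral, deck, pillar candle or glass ball moved by more than 20 mm or tipped over (distance of any of stub_candle, mineral, deck, pillar_candle, crystal_ball from where it was at the start of the episode above 0.02 m or angle between any of stub_candle, mineral, deck, pillar_candle, crystal_ball's own z axis and vertical above 0.35 rad).
It also fails if it takes over 67 s, if anything falls off the work surface, if the arm or the gripper's body presses on something with over 40 N, if the wrist force passes 120 N, or if a joint passes its speed limit or range.

## Working session

There is one attempt and no reset: what is moved stays moved. The work goes in short steps, Python scripts to look and compute and a tool call to move; the robot and the scene stay as the last step left them, time stands still between calls to the robot, and variables do not carry over. Pictures are saved under pics/ and viewed, at most 10 in all, crops included, and the job is handed in when it is done.

Besides the shell and the picture viewer there is one more tool, called after ">>>" by a JSON object that holds its "fn" and its "kwargs", one argument or row to a line. apply_moves: Moves the arm, as the interface text tells. Its arguments: {"type":"object","properties":{"plan":{"type":"array","items":{"type":"array","items":{"type":"number"}}},"newtons":{"type":"number"}},"required":["plan"]}

```bash
mkdir -p pics
cat > h.py <<'E'
import numpy as np, cv2
from scipy.spatial.transform import Rotation as R
from station import telemetry, eyes, ctrl
def tool():
    s=telemetry.get_obs(); T=np.eye(4); T[:3,:3]=R.from_rotvec(s["tool_rot"]).as_matrix(); T[:3,3]=s["tool_pos"]; return T
def shot(n):
    T=tool(); p=eyes.get_image(n); p["W"]=p["pose"] if n!="wrist" else T@p["hand_eye"]; return p
def cloud(p):
    z=p["range_z"]; v,u=np.indices(z.shape); K=p["K"]
    c=np.stack([(u-K[0,2])/K[0,0]*z,(v-K[1,2])/K[1,1]*z,z],-1)
    w=c@p["W"][:3,:3].T+p["W"][:3,3]; w[z==0]=np.nan; return w
E
python3 - <<'E'
from h import *
print(telemetry.get_obs(), ctrl.pinch_z)
for n in ["scene","side","wrist"]:
    p=shot(n); cv2.imwrite(f"pics/{n}0.png",p["img"]); w=cloud(p); print(n,p["W"][:3,3].round(3))
    for t in ["tile_a","board","pin_knob","pin_stand","stud_1","tealight","pebble","stub_candle","mineral","deck","pillar_candle","crystal_ball"]:
        if t not in("stud_1","pin_knob"):
            for d in eyes.outline_of(t,p)[:4]:
                m=d["region"]; print(t,round(d["confidence"],2),np.round(d["box"]),np.nanmedian(w[m],0).round(3))
    for t in ["pin_knob","pin_tip","stud_0","stud_1","stud_2","board"]:
        for d in eyes.tip_of(t,p)[:1]:
            c,r=np.round(d["point"]).astype(int); print(t,round(d["confidence"],2),c,r,w[min(r,383),min(c,511)].round(3))
ims=[cv2.imread(f"pics/{n}0.png") for n in ["scene","side"]]
cv2.imwrite("pics/both.png",cv2.resize(np.vstack(ims),None,fx=.78,fy=.78))
E
```

```text
{'t': 0.0, 'q': array([-1.34404681e+00,  5.33338957e-02,  1.61429940e+00,  8.70313482e-06,
        1.47596199e+00, -1.19010033e-01]), 'dq': array([ 0.00034712,  0.00088887,  0.00205927,  0.00162807, -0.00060555,
       -0.00082813]), 'effort': array([ 2.43202994e-04, -3.93674934e+01, -3.70177960e+01, -8.25106963e-05,
        6.95078226e-03, -1.30167416e-05]), 'tool_pos': array([ 0.2117539 , -0.58774841,  0.40347366]), 'tool_rot': array([-3.09279226e+00, -5.40071110e-01,  1.55690282e-04]), 'contact_force': array([ 0.17344979, -0.62332951,  0.40440144]), 'wrist_torque': array([-0.0104431 ,  0.02426855, -0.02845789]), 'grip_force': 0.0, 'opening': 0.08524313849092696} 0.1547
scene [ 0.853 -0.444  0.786]
tile_a 0.88 [215. 182. 244. 200.] [0.486 0.069 0.084]
tile_a 0.87 [201. 207. 229. 231.] [ 0.505 -0.028  0.084]
tile_a 0.84 [230. 159. 257. 172.] [0.463 0.169 0.084]
tile_a 0.68 [186. 158. 208. 172.] [0.309 0.151 0.017]
board 0.56 [181. 155. 309. 255.] [0.552 0.053 0.067]
pin_stand 0.69 [191. 245. 231. 287.] [ 0.552 -0.125  0.061]
pin_stand 0.52 [186. 155. 306. 254.] [0.553 0.052 0.067]
t
[... 1274 characters left out ...]
al 0.41 [303. 167. 319. 183.] [ 0.412 -0.142  0.023]
mineral 0.21 [183. 161. 323. 243.] [0.53  0.131 0.067]
deck 0.68 [261. 283. 317. 362.] [0.383 0.412 0.036]
pillar_candle 0.95 [147. 268. 189. 348.] [0.546 0.483 0.081]
pillar_candle 0.46 [181. 162. 322. 240.] [0.53  0.131 0.067]
pillar_candle 0.28 [303. 168. 317. 179.] [ 0.413 -0.142  0.024]
crystal_ball 0.74 [ 89. 201. 162. 292.] [0.674 0.382 0.099]
crystal_ball 0.7 [301. 168. 316. 183.] [ 0.413 -0.142  0.024]
pin_knob 0.56 262 157 [ 0.546 -0.103  0.076]
stud_0 0.85 218 208 [0.578 0.172 0.066]
stud_1 0.85 218 208 [0.578 0.172 0.066]
stud_2 0.85 218 208 [0.578 0.172 0.066]
board 0.67 251 218 [0.497 0.194 0.067]
wrist [ 0.274 -0.565  0.375]
```

View pics/scene0.png

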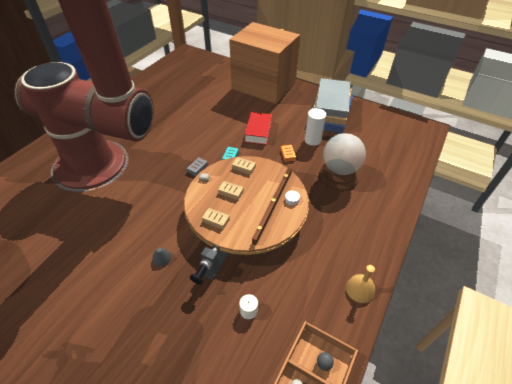

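View pics/side0.png

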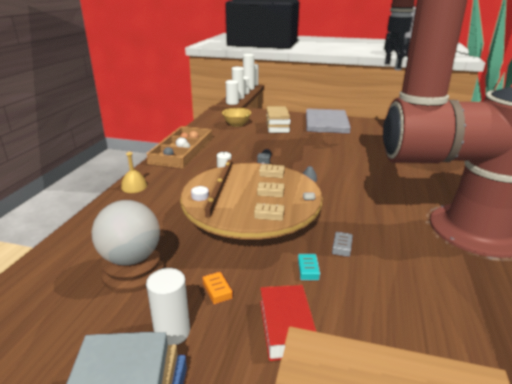

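The scene view shows three wooden tiles at about (215,219), (230,191) and (243,166). The ledge runs (255,240) to (290,172), and the pin knob is near (200,271). Next I fit the geometry.

```bash
cat >> h.py <<'E'
def rect(P):
    (c,s,a)=cv2.minAreaRect((P*1000).astype(np.float32)); s=list(s)
    if s[0]<s[1]: a+=90; s=s[::-1]
    return np.array(c)/1000,s,np.deg2rad(a)
def comps(w,lo,hi,p,minn=15,box=(.2,.85,-.3,.45)):
    m=(w[...,2]>lo)&(w[...,2]<hi)&(w[...,0]>box[0])&(w[...,0]<box[1])&(w[...,1]>box[2])&(w[...,1]<box[3])
    n,l,_,_=cv2.connectedComponentsWithStats(m.astype(np.uint8),connectivity=4); out=[]
    for i in range(1,n):
        P=w[l==i]
        if len(P)>=minn:
            c,s,a=rect(P[:,:2]); out.append((c,s,a,len(P),l==i)); print(c.round(4),np.round(s,1),round(a,3),len(P),np.median(P[:,2]).round(4),p["img"][l==i].mean(0).round())
    return out
E
python3 - <<'E'
from h import *
p=shot("scene"); w=cloud(p)
print("disc");comps(w,.062,.071,p,300)
print("tiles");comps(w,.080,.0865,p)
print("ledge");comps(w,.088,.095,p)
m=(abs(w[...,2]-.067)<.003)&(w[...,0]>.3)&(w[...,0]<.75)&(w[...,1]>-.11)&(w[...,1]<.28)
P=w[m][:,:2]; (c,r)=cv2.minEnclosingCircle((P*1000).astype(np.float32)); print(c,r)
E
```

```text
disc
[0.5275 0.081 ] [329.1 325.7] 2.06 7590 0.0668 [101. 151. 215.]
tiles
[0.5635 0.4421] [29.2  6.9] 0.251 18 0.0827 [131. 138. 141.]
[0.4632 0.1742] [60.7 39. ] 0.098 182 0.0842 [138. 192. 226.]
[0.7119 0.2937] [53.6  6.2] 0.284 32 0.0823 [87. 92. 95.]
[0.3942 0.0791] [16.4 10.4] 1.043 15 0.0808 [190. 208. 214.]
[0.4824 0.0749] [60.5 37.9] 0.13 228 0.0846 [137. 191. 224.]
[0.6369 0.1353] [37.9 34.7] 2.072 128 0.0835 [249. 249. 250.]
[ 0.5014 -0.0244] [60.6 37.7] 0.101 277 0.0847 [138. 193. 225.]
ledge
[0.5681 0.4418] [25.2  6.9] 0.37 16 0.0918 [128. 136. 138.]
[0.7028 0.2901] [57.5 10.6] 0.108 38 0.0917 [ 93.  99. 101.]
[0.6029 0.0918] [261.5  12.6] 1.699 366 0.0908 [ 68. 101. 149.]
(531.1898193359375, 66.94486999511719) 179.24916076660156
```

>>> {"fn": "apply_moves", "kwargs": {
  "plan": [
    [0.06,0.459,-0.513,-0.015,0.218],
    [0.06,0.459,-0.513,-0.015,0.218],
    [0.06,0.459,-0.513,-0.015,0.218],
    [0.06,0.459,-0.513,-0.015,0.218],
    [0.06,0.459,-0.513,-0.015,0.218],
    [0.06,0.459,-0.513,-0.015,0.218],
    [0.06,0.459,-0.513,-0.015,0.218],
    [0.06,0.459,-0.513,-0.015,0.218],
    [0.06,0.459,-0.513,-0.015,0.218],
    [0.06,0.459,-0.513,-0.015,0.218],
    [0.06,0.459,-0.513,-0.015,0.218],
    [0.06,0.459,-0.513,-0.015,0.218]
  ]
}}

```text
t: 3.6
tool_pos: [0.3992, -0.1225, 0.416]
tool_rot: [3.134, 0.2, 0.002]
contact_force: [0.6, 0.2, 0.1]
opening: 0.06
grip_force: 0.0
```

```bash
cat > go.py <<'E'
import sys
from h import *
# go.py x y z [phi]: shift in tool axes to the wanted TCP pose, phi = world angle of tool x
x,y,z=map(float,sys.argv[1:4]); T=tool(); phi=np.arctan2(T[1,0],T[0,0])
s=telemetry.get_obs()
d=T[:3,:3].T@(np.array([x,y,z])-T[:3,3]); r=phi-float(sys.argv[4]) if len(sys.argv)>4 else 0
print("t",round(s["t"],2),"pos",T[:3,3].round(4),"phi",round(phi,4),"zaxis",T[:3,2].round(3),"shift",d.round(4),"roll",round(r,3),"rows",round(np.linalg.norm(d)/.0417,1),"q6",s["q"][5].round(2),"F",s["contact_force"].round(1),"open",s["opening"].round(4),"grip",round(s["grip_force"],1))
E
python3 go.py .47 .05 .42 .128
```

```text
Traceback (most recent call last):
  File "go.py", line 7, in <module>
    print("t",round(s["t"],2),"pos",T[:3,3].round(4),"phi",round(phi,4),"zaxis",T[:3,2].round(3),"shift",d.round(4),"roll",round(r,3),"rows",round(np.linalg.norm(d)/.0417,1),"q6",s["q"][5].round(2),"F",s["contact_force"].round(1),"open",s["opening"].round(4),"grip",round(s["grip_force"],1))
                                                                                                                                                                                                                                             ^^^^^^^^^^^^^^^^^^
AttributeError: 'float' object has no attribute 'round'
```

>>> {"fn": "apply_moves", "kwargs": {
  "plan": [
    [0.06,0.0925,-0.162,0,0],
    [0.06,0.0925,-0.162,0,0],
    [0.06,0.0925,-0.162,0,0],
    [0.06,0.0925,-0.162,0,0],
    [0.06,0.0925,-0.162,0,0],
    [0.06,0.0925,-0.162,0,0],
    [0.06,0.0925,-0.162,0,0]
  ]
}}

```text
t: 4.18
tool_pos: [0.4704, 0.0489, 0.4156]
tool_rot: [3.135, 0.205, -0.001]
contact_force: [-1.0, -0.0, -0.0]
opening: 0.06
grip_force: 0.0
```

```bash
sed -i 's/s\["opening"\].round(4)/round(s["opening"],4)/' go.py
cat > look.py <<'E'
from h import *
import sys
p=shot("wrist"); w=cloud(p); cv2.imwrite(sys.argv[1],p["img"])
print("tiles");t=comps(w,.079,.0875,p,100)
print("ledge");l=comps(w,.0885,.096,p,100)
C,yx=np.array([.5275,.0815]),.128
for c,s,a,n,_ in t:
    b=R.from_euler('z',-yx).as_matrix()[:2,:2]@(c-C); print("board frame",b.round(4),"yaw",round(a-yx,3))
E
python3 go.py .47 .05 .42 .128; python3 look.py pics/w1.png
```

```text
t 4.18 pos [0.4704 0.0489 0.4156] phi 0.1304 zaxis [-0. -0. -1.] shift [-0.0002 -0.0011 -0.0044] roll 0.002 rows 0.1 q6 1.39 F [-1. -0. -0.] open 0.06 grip 0.0
tiles
[0.624  0.1341] [36.2 13.9] 1.71 513 0.0845 [223. 226. 227.]
[0.5969 0.09  ] [257.2   1. ] 1.7 515 0.0837 [21. 34. 54.]
[ 0.5014 -0.0232] [59.9 36.4] 0.085 1786 0.086 [134. 201. 233.]
[0.4822 0.0756] [60.2 35.6] 0.123 1721 0.086 [135. 203. 233.]
[0.4631 0.174 ] [60.  36.7] 0.107 1788 0.0859 [130. 195. 225.]
[0.3924 0.0809] [25.  19.5] 0.265 293 0.0814 [154. 172. 179.]
ledge
[0.6028 0.0909] [259.5  12.6] 1.7 3785 0.0918 [ 42.  74. 119.]
board frame [0.1024 0.0399] yaw 1.582
board frame [ 0.0699 -0.0004] yaw 1.572
board frame [-0.0393 -0.1005] yaw -0.043
board frame [-0.0456 -0.    ] yaw -0.005
board frame [-0.052  0.1  ] yaw -0.021
board frame [-0.1341  0.0166] yaw 0.137
```

View pics/w1.png

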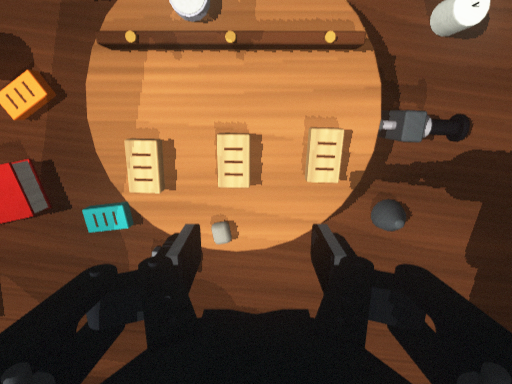

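The wrist view shows the tiles at (145,166), (234,160) and (326,155), in line with their studs at (131,37), (230,37) and (331,37). The pin points right, with its knob at (458,127). I start with the middle tile.

>>> {"fn": "apply_moves", "kwargs": {
  "plan": [
    [0.06,0.015,-0.025,0.03,0],
    [0.06,0.015,-0.025,0.07,0],
    [0.06,0.015,-0.025,0.11,0],
    [0.06,0.015,-0.025,0.14,0],
    [0.06,0.015,-0.025,0.16,0],
    [0.06,0.015,-0.025,0.17,0],
    [0.06,0.015,-0.025,0.17,0],
    [0.06,0.015,-0.025,0.17,0]
  ],
  "newtons": 20
}}

```text
t: 4.9
tool_pos: [0.4823, 0.0738, 0.2463]
tool_rot: [3.135, 0.198, 0.001]
contact_force: [0.0, 0.3, 0.3]
opening: 0.06
grip_force: 0.0
```

```bash
python3 go.py .4822 .0756 .242 .129
```

```text
t 4.9 pos [0.4823 0.0738 0.2463] phi 0.1263 zaxis [ 0.001 -0.    -1.   ] shift [ 0.0002 -0.0017  0.0043] roll -0.003 rows 0.1 q6 1.44 F [0.  0.3 0.3] open 0.06 grip 0.0
```

>>> {"fn": "apply_moves", "kwargs": {
  "plan": [
    [0.06,0,-0.0015,0.003,0],
    [0.06,0,-0.0015,0.003,0],
    [0.03,0,-0.0015,0.003,0],
    [0.03,0,-0.0015,0.003,0],
    [0.03,0,-0.0015,0.003,0],
    [0.03,0,-0.0015,0.003,0],
    [0.03,0,-0.0015,0.003,0],
    [0.03,0,-0.0015,0.003,0],
    [0.03,0,-0.0015,0.003,0],
    [0.03,0,-0.0015,0.003,0]
  ],
  "newtons": 20
}}

```text
t: 5.73
tool_pos: [0.4823, 0.0762, 0.2438]
tool_rot: [3.135, 0.201, 0.003]
contact_force: [-0.6, -0.9, 6.3]
opening: 0.0353
grip_force: 21.6
```

```bash
python3 -c "
import numpy as np
C=np.array([.5275,.0812]);a=.129
for y in(-.095,0,.095): print(C+.0405*np.array([np.cos(a),np.sin(a)])+y*np.array([-np.sin(a),np.cos(a)]))"; python3 go.py .5677 .0864 .243 .129
```

```text
[ 0.57988453 -0.00780063]
[0.56766349 0.08641002]
[0.55544245 0.18062067]
t 5.73 pos [0.4823 0.0762 0.2438] phi 0.1279 zaxis [ 0.002 -0.    -1.   ] shift [0.086  0.0008 0.001 ] roll -0.001 rows 2.1 q6 1.45 F [-0.6 -0.9  6.3] open 0.0353 grip 21.6
```

>>> {"fn": "apply_moves", "kwargs": {
  "plan": [
    [0.03,0.02,0,-0.0005,0],
    [0.03,0.04,0,-0.0005,0],
    [0.03,0.06,0,-0.0005,0],
    [0.03,0.072,0.001,-0.0005,0],
    [0.03,0.08,0.001,-0.0005,0],
    [0.03,0.084,0.001,-0.0005,0],
    [0.03,0.086,0.001,-0.0005,0],
    [0.03,0.0865,0.001,-0.0005,0],
    [0.03,0.0865,0.001,-0.0005,0]
  ]
}}

```text
t: 6.48
tool_pos: [0.5676, 0.0862, 0.2435]
tool_rot: [3.135, 0.201, -0.001]
contact_force: [-3.0, -0.6, 4.8]
opening: 0.0355
grip_force: 21.8
```

```bash
python3 go.py .5677 .0864 .243 .129
```

```text
t 6.48 pos [0.5676 0.0862 0.2435] phi 0.1279 zaxis [-0.001 -0.    -1.   ] shift [ 0.0002 -0.0002  0.0005] roll -0.001 rows 0.0 q6 1.46 F [-3.  -0.6  4.8] open 0.0355 grip 21.8
```

>>> {"fn": "apply_moves", "kwargs": {
  "plan": [
    [0.03,0.001,0,0,0],
    [0.03,0.0015,0,0,0],
    [0.06,0.0005,0,0,0],
    [0.06,0.0005,0,0,0],
    [0.06,0,0,0,0],
    [0.06,0,0,-0.02,0],
    [0.06,0,0,-0.045,0],
    [0.06,-0.03,-0.03,-0.045,0],
    [0.06,-0.06,-0.06,-0.045,0],
    [0.06,-0.085,-0.09,-0.045,0],
    [0.06,-0.092,-0.1,-0.045,0],
    [0.06,-0.092,-0.1,-0.045,0]
  ]
}}

```text
t: 7.48
tool_pos: [0.4616, 0.1752, 0.2875]
tool_rot: [-3.134, -0.206, 0.001]
contact_force: [0.5, -0.6, -0.2]
opening: 0.0599
grip_force: 0.0
```

```bash
python3 go.py .4631 .174 .2435 .129
```

```text
t 7.48 pos [0.4616 0.1752 0.2875] phi 0.1314 zaxis [-0.001  0.    -1.   ] shift [0.0013 0.0014 0.044 ] roll 0.002 rows 1.1 q6 1.65 F [ 0.5 -0.6 -0.2] open 0.0599 grip 0.0
```

>>> {"fn": "apply_moves", "kwargs": {
  "plan": [
    [0.06,0.001,0,0.02,0],
    [0.06,0.001,0,0.038,0],
    [0.06,0.001,0,0.043,0],
    [0.06,0.001,0,0.0435,0],
    [0.03,0.001,0,0.0435,0],
    [0.03,0.001,0,0.0435,0],
    [0.03,0.001,0,0.0435,0],
    [0.03,0.001,0,0.0435,0],
    [0.03,0.001,0,0.0435,0],
    [0.03,0.001,0,0.0435,0],
    [0.03,0.001,0,0.0435,0]
  ]
}}

```text
t: 8.4
tool_pos: [0.4653, 0.1738, 0.2458]
tool_rot: [3.135, 0.201, 0.004]
contact_force: [1.1, -2.1, 4.8]
opening: 0.0354
grip_force: 20.7
```

```bash
python3 go.py .5554 .1806 .243 .129
```

```text
t 8.4 pos [0.4653 0.1738 0.2458] phi 0.1278 zaxis [ 0.002  0.    -1.   ] shift [0.0902 0.0047 0.003 ] roll -0.001 rows 2.2 q6 1.65 F [ 1.1 -2.1  4.8] open 0.0354 grip 20.7
```

>>> {"fn": "apply_moves", "kwargs": {
  "plan": [
    [0.03,0.02,0.001,-0.0005,0],
    [0.03,0.04,0.002,-0.0005,0],
    [0.03,0.06,0.003,-0.0005,0],
    [0.03,0.075,0.004,-0.0005,0],
    [0.03,0.084,0.0045,-0.0005,0],
    [0.03,0.088,0.0045,-0.0005,0],
    [0.03,0.091,0.0045,-0.0005,0],
    [0.03,0.0925,0.0045,-0.0005,0],
    [0.03,0.0935,0.0045,-0.0005,0],
    [0.03,0.0935,0.0045,-0.0005,0]
  ]
}}

```text
t: 9.23
tool_pos: [0.5575, 0.1814, 0.2454]
tool_rot: [-3.135, -0.201, 0.002]
contact_force: [-2.6, -0.4, 5.7]
opening: 0.0357
grip_force: 20.6
```

```bash
python3 go.py .5554 .1806 .243 .129
```

```text
t 9.23 pos [0.5575 0.1814 0.2454] phi 0.1281 zaxis [-0.001  0.    -1.   ] shift [-0.0022  0.0005  0.0024] roll -0.001 rows 0.1 q6 1.63 F [-2.6 -0.4  5.7] open 0.0357 grip 20.6
```

>>> {"fn": "apply_moves", "kwargs": {
  "plan": [
    [0.03,0.001,0,0,0],
    [0.03,0.001,0,0,0],
    [0.06,0,0,0,0],
    [0.06,0,0,0,0],
    [0.06,0,0,0,0],
    [0.06,0,0,-0.02,0],
    [0.06,0,0,-0.045,0],
    [0.06,-0.015,0.035,-0.045,0],
    [0.06,-0.03,0.07,-0.045,0],
    [0.06,-0.045,0.105,-0.045,0],
    [0.06,-0.06,0.14,-0.045,0],
    [0.06,-0.075,0.175,-0.045,0]
  ]
}}

```text
t: 10.23
tool_pos: [0.5049, -0.0032, 0.2898]
tool_rot: [3.135, 0.202, 0.0]
contact_force: [0.2, 0.5, 0.5]
opening: 0.0601
grip_force: 0.0
```

```bash
python3 go.py .5014 -.0232 .2445 .129
```

```text
t 10.23 pos [ 0.5049 -0.0032  0.2898] phi 0.1286 zaxis [ 0. -0. -1.] shift [-0.0061  0.0194  0.0453] roll -0.0 rows 1.2 q6 1.29 F [0.2 0.5 0.5] open 0.0601 grip 0.0
```

>>> {"fn": "apply_moves", "kwargs": {
  "plan": [
    [0.06,-0.007,0.02,0,0],
    [0.06,-0.007,0.02,0.02,0],
    [0.06,-0.007,0.02,0.038,0],
    [0.06,-0.007,0.02,0.044,0],
    [0.06,-0.007,0.02,0.045,0],
    [0.03,-0.007,0.02,0.045,0],
    [0.03,-0.007,0.02,0.045,0],
    [0.03,-0.007,0.02,0.045,0],
    [0.03,-0.007,0.02,0.045,0],
    [0.03,-0.007,0.02,0.045,0],
    [0.03,-0.007,0.02,0.045,0],
    [0.03,-0.007,0.02,0.045,0]
  ]
}}

```text
t: 11.23
tool_pos: [0.502, -0.0225, 0.2461]
tool_rot: [3.135, 0.201, 0.003]
contact_force: [-0.3, 0.9, 4.5]
opening: 0.0352
grip_force: 20.6
```

```bash
python3 go.py .5799 -.0078 .243 .129
```

```text
t 11.23 pos [ 0.502  -0.0225  0.2461] phi 0.128 zaxis [ 0.002  0.    -1.   ] shift [ 0.0791 -0.0047  0.0033] roll -0.001 rows 1.9 q6 1.25 F [-0.3  0.9  4.5] open 0.0352 grip 20.6
```

>>> {"fn": "apply_moves", "kwargs": {
  "plan": [
    [0.03,0.02,-0.001,-0.0005,0],
    [0.03,0.04,-0.002,-0.0005,0],
    [0.03,0.055,-0.003,-0.0005,0],
    [0.03,0.067,-0.004,-0.0005,0],
    [0.03,0.075,-0.0045,-0.0005,0],
    [0.03,0.079,-0.0045,-0.0005,0],
    [0.03,0.0805,-0.0045,-0.0005,0],
    [0.03,0.0815,-0.0045,-0.0005,0],
    [0.03,0.0815,-0.0045,-0.0005,0]
  ]
}}

```text
t: 11.98
tool_pos: [0.5813, -0.0079, 0.2458]
tool_rot: [3.135, 0.201, -0.002]
contact_force: [-4.0, 0.1, 5.6]
opening: 0.0355
grip_force: 20.8
```

```bash
python3 go.py .5799 -.0078 .243 .129
```

```text
t 11.98 pos [ 0.5813 -0.0079  0.2458] phi 0.1279 zaxis [-0.002 -0.    -1.   ] shift [-0.0014 -0.0003  0.0028] roll -0.001 rows 0.1 q6 1.3 F [-4.   0.1  5.6] open 0.0355 grip 20.8
```

>>> {"fn": "apply_moves", "kwargs": {
  "plan": [
    [0.03,0.001,0,0,0],
    [0.06,0,0,0,0],
    [0.06,0,0,0,0],
    [0.06,0,0,0,0],
    [0.06,0,0,-0.02,0],
    [0.06,0,0,-0.05,0],
    [0.06,-0.02,-0.014,-0.08,0],
    [0.06,-0.04,-0.025,-0.11,0],
    [0.06,-0.06,-0.03,-0.14,0],
    [0.06,-0.08,-0.03,-0.165,0],
    [0.06,-0.09,-0.03,-0.17,0],
    [0.06,-0.09,-0.03,-0.17,0]
  ]
}}

```text
t: 12.98
tool_pos: [0.4877, 0.0105, 0.4187]
tool_rot: [3.134, 0.2, 0.009]
contact_force: [0.8, -0.2, 0.3]
opening: 0.0602
grip_force: 0.0
```

```bash
cat >> look.py <<'E'
b=R.from_euler('z',-yx).as_matrix()[:2,:2]
for c,s,a,n,_ in l: print("ledge in board",(b@(c-C)).round(4), round(a-yx,3))
for t in ["pin_stand","stub_candle","mineral"]:
    for d in eyes.outline_of(t,p)[:1]: print(t,round(d["confidence"],2),np.round(d["box"]),np.nanmedian(w[d["region"]],0).round(3))
d=eyes.tip_of("pin_knob",p)
for e in d[:1]: c_,r_=np.round(e["point"]).astype(int); print("knob",e["confidence"],c_,r_,w[r_,c_])
rad=np.hypot(w[...,0]-C[0],w[...,1]-C[1]); th=np.arctan2(w[...,1]-C[1],w[...,0]-C[0])
for lo,hi in((.185,.209),(.212,.221),(.224,.254),(.256,.261),(.224,.275)):
    m=(rad>lo)&(rad<hi)&(th<-1)&(th>-2.1)&(w[...,2]>.045)&(w[...,2]<.1)
    if m.sum(): print(lo,m.sum(),"theta range",th[m].min().round(3),th[m].max().round(3),"rmax",rad[m].max().round(4),"zmax",np.nanmax(w[m][:,2]).round(4))
E
python3 go.py .47 .05 .42 .129; python3 look.py pics/w2.png
```

```text
t 12.98 pos [0.4877 0.0105 0.4187] phi 0.1277 zaxis [ 0.006 -0.001 -1.   ] shift [-0.0126 -0.0414 -0.0014] roll -0.001 rows 1.0 q6 1.31 F [ 0.8 -0.2  0.3] open 0.0602 grip 0.0
tiles
[0.6319 0.1355] [37.8 30. ] 1.693 1166 0.0847 [231. 235. 236.]
[0.5647 0.1088] [105.6  60. ] 1.699 2157 0.0859 [134. 199. 227.]
[0.5778 0.0062] [97.  60.3] 1.703 2108 0.0859 [134. 200. 229.]
[0.5543 0.1877] [59.8 50.6] 0.129 2209 0.0858 [114. 174. 210.]
[ 0.5476 -0.1114] [27.  13.6] 0.711 133 0.0796 [100.  99.  96.]
ledge
[0.6026 0.0912] [259.9  12.2] 1.7 3560 0.0919 [ 47.  82. 128.]
board frame [0.1104 0.0403] yaw 1.565
board frame [0.0403 0.0223] yaw 1.571
board frame [ 0.0403 -0.0811] yaw 1.575
board frame [0.0401 0.1019] yaw 0.001
board frame [-0.0047 -0.1939] yaw 0.583
ledge in board [ 0.0757 -0.    ] 1.572
pin_stand 0.96 [340. 123. 431. 151.] [ 0.547 -0.119  0.067]
mineral 0.97 [341. 208. 370. 240.] [ 0.426 -0.144  0.024]
knob 0.87 404 138 [ 0.54969013 -0.15550919  0.06524181]
0.185 889 theta range -1.571 -1.392 rmax 0.2087 zmax 0.0815
0.212 135 theta range -1.536 -1.424 rmax 0.2209 zmax 0.0712
0.224 393 theta range -1.518 -1.445 rmax 0.254 zmax 0.068
0.256 148 theta range -1.542 -1.422 rmax 0.261 zmax 0.074
0.224 835 theta range -1.542 -1.0 rmax 0.2749 zmax 0.074
```

View pics/w2.png

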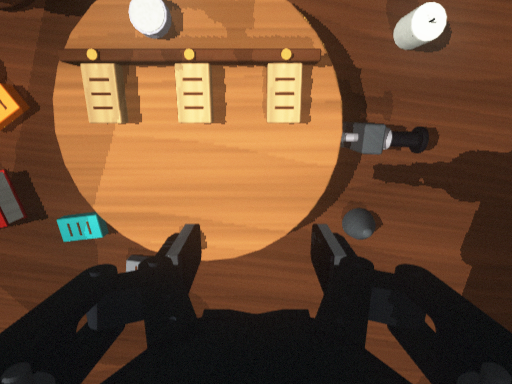

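The three tiles stand at the ledge, at (103,93), (194,93) and (285,92), each under its stud. I check their y values and move on to the pin.

Run:
```python
from h import *
p=shot("wrist"); w=cloud(p); C=np.array([.5275,.0812]); b=R.from_euler('z',-.129).as_matrix()[:2,:2]
B=(w[...,:2]-C)@b.T
for y in(-.095,0,.095):
    m=(B[...,0]>.0)&(B[...,0]<.064)&(abs(B[...,1]-y)<.04)&(w[...,2]>.0835)&(w[...,2]<.0885)
    c,s,a=rect(B[m]); print(c.round(4),np.round(s,1),round(a,3),B[m][:,0].min())
```

```text
[ 0.0374 -0.0953] [53.3 35.8] 0.0 0.010717913001194006
[ 0.0374 -0.0004] [53.2 36.5] 0.002 0.010800076519004987
[0.0369 0.0954] [54.  37.2] 0.013 0.009889852443546735
```

>>> {"fn": "apply_moves", "kwargs": {
  "plan": [
    [0.06,0.01,0.04,0,-0.12],
    [0.06,0.02,0.08,0,-0.24],
    [0.06,0.03,0.12,0,-0.36],
    [0.06,0.039,0.15,0,-0.48],
    [0.06,0.039,0.176,0,-0.6],
    [0.06,0.039,0.176,0.02,-0.72],
    [0.06,0.039,0.176,0.04,-0.84],
    [0.06,0.039,0.176,0.06,-0.96],
    [0.06,0.039,0.176,0.08,-1.08],
    [0.06,0.039,0.176,0.09,-1.2],
    [0.06,0.039,0.176,0.09,-1.32],
    [0.06,0.039,0.176,0.09,-1.44]
  ]
}}

```text
t: 14.28
tool_pos: [0.5496, -0.159, 0.3224]
tool_rot: [-2.215, -2.221, 0.003]
contact_force: [0.1, 0.5, 0.3]
opening: 0.0603
grip_force: 0.0
```

```bash
python3 go.py .549 -.159 .29 1.66
```

```text
t 14.28 pos [ 0.5496 -0.159   0.3224] phi 1.5737 zaxis [-0.005  0.002 -1.   ] shift [-0.     -0.0005  0.0324] roll -0.086 rows 0.8 q6 -0.41 F [0.1 0.5 0.3] open 0.0603 grip 0.0
```

>>> {"fn": "apply_moves", "kwargs": {
  "plan": [
    [0.06,0,0,0,-0.086],
    [0.06,0,0,0.02,-0.086],
    [0.06,0,0,0.045,-0.086],
    [0.06,0,0,0.07,-0.086],
    [0.06,0,0,0.09,-0.086],
    [0.06,0,0,0.103,-0.086],
    [0.06,0,0,0.11,-0.086],
    [0.06,0,0,0.11,-0.086]
  ]
}}

```text
t: 14.95
tool_pos: [0.5492, -0.1589, 0.2132]
tool_rot: [-2.125, -2.309, 0.002]
contact_force: [-0.2, 0.1, 0.7]
opening: 0.0601
grip_force: 0.0
```

```bash
python3 go.py .549 -.159 .211 1.66
python3 - <<'E'
from h import *
cv2.imwrite("pics/w3.png",shot("wrist")["img"])
E
```

```text
t 14.95 pos [ 0.5492 -0.1589  0.2132] phi 1.6538 zaxis [-0.004  0.002 -1.   ] shift [-0.0001 -0.0002  0.0022] roll -0.006 rows 0.1 q6 -0.49 F [-0.2  0.1  0.7] open 0.0601 grip 0.0
```

View pics/w3.png

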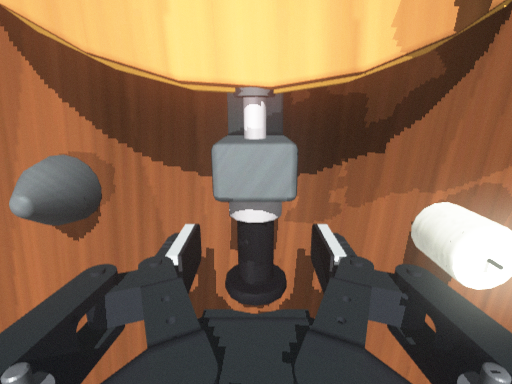

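The knob's neck, around (256,245), is centred between the pads at (185,245) and (328,245), and the collar and flange are clear. I close on it.

>>> {"fn": "apply_moves", "kwargs": {
  "plan": [
    [0.06,0,0,0.002,-0.005],
    [0.01,0,0,0.002,-0.005],
    [0.01,0,0,0.002,-0.005],
    [0.01,0,0,0.002,-0.005],
    [0.01,0,0,0.002,-0.005],
    [0.01,0,0,0.002,-0.005],
    [0.01,0,0,0.002,-0.005],
    [0.01,0,0,0.002,-0.005],
    [0.01,0,0,0.002,-0.005],
    [0.01,0,0,0.002,-0.005],
    [0.01,0,0,0.002,-0.005]
  ],
  "newtons": 60
}}

```text
t: 15.92
tool_pos: [0.5492, -0.1594, 0.2148]
tool_rot: [-2.12, -2.316, 0.005]
contact_force: [-7.6, -0.2, 7.7]
opening: 0.0157
grip_force: 58.4
```

```bash
python3 go.py .549 -.159 .211 1.66
```

```text
t 15.92 pos [ 0.5492 -0.1594  0.2148] phi 1.6593 zaxis [-0.004 -0.001 -1.   ] shift [ 0.0004 -0.0002  0.0038] roll -0.001 rows 0.1 q6 -0.5 F [-7.6 -0.2  7.7] open 0.0157 grip 58.4
```

>>> {"fn": "apply_moves", "kwargs": {
  "plan": [
    [0.01,-0.003,0,0.002,0],
    [0.01,-0.007,0,0.002,0],
    [0.01,-0.011,0,0.002,0],
    [0.01,-0.015,0,0.002,0],
    [0.01,-0.018,0,0.002,0],
    [0.01,-0.02,0,0.002,0],
    [0.01,-0.021,0,0.002,0],
    [0.01,-0.0215,0,0.002,0],
    [0.01,-0.0215,0,0.002,0],
    [0.01,-0.0215,0,0.002,0],
    [0.01,-0.0215,0,0.002,0]
  ],
  "newtons": 60
}}

```text
t: 16.83
tool_pos: [0.5513, -0.1798, 0.2145]
tool_rot: [-2.117, -2.313, 0.002]
contact_force: [-13.4, 9.4, 20.4]
opening: 0.0158
grip_force: 59.6
```

```bash
python3 go.py .549 -.159 .211 1.66
python3 - <<'E'
from h import *
a=cv2.resize(shot("scene")["img"][140:320,130:330],None,fx=2,fy=2);b=cv2.resize(shot("wrist")["img"],(400,300))
v=np.zeros((360,800,3),np.uint8); v[:,:400]=a; v[:300,400:]=b; cv2.imwrite("pics/w4.png",v)
E
```

```text
t 16.83 pos [ 0.5513 -0.1798  0.2145] phi 1.6594 zaxis [-0.005  0.003 -1.   ] shift [ 0.0209 -0.0005  0.0036] roll -0.001 rows 0.5 q6 -0.53 F [-13.4   9.4  20.4] open 0.0158 grip 59.6
```

View pics/w4.png

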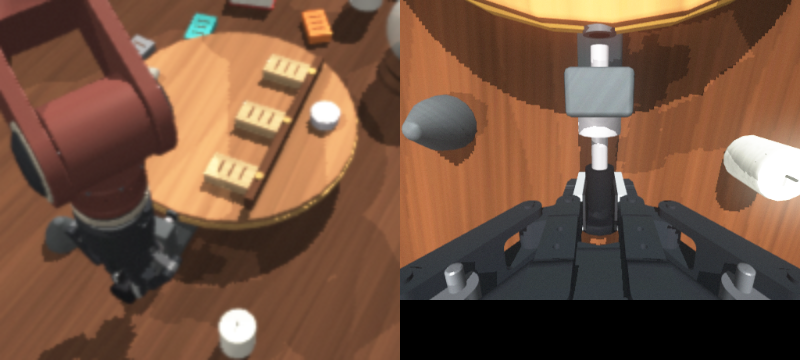

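The pin is out, its bare rod showing at (598,155), and the tiles are still in their row. The 9 N pull matches the spring force at the stop. I pull slightly further to confirm the stop.

>>> {"fn": "apply_moves", "kwargs": {
  "plan": [
    [0.01,-0.001,0,0,0],
    [0.01,-0.0015,0,0,0],
    [0.01,-0.0015,0,0,0],
    [0.01,-0.0015,0,0,0],
    [0.01,-0.0015,0,0,0],
    [0.01,-0.0015,0,0,0]
  ],
  "newtons": 60
}}

```text
t: 17.43
tool_pos: [0.5514, -0.1805, 0.2145]
tool_rot: [-2.116, -2.312, -0.001]
contact_force: [-12.8, 12.1, 21.8]
opening: 0.0162
grip_force: 59.9
```

```bash
python3 -c "
from h import *
print(ctrl.finish_job())"
```

```text
the job is handed in; nothing more can be done
None
```

The three tiles stand square at the ledge, each within about 1 mm of its stud. The pin is held back at its stop, and the job is handed in; no verdict came back.

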